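# Torch-follow check of a repaired lamp's swivel tray

## Robot

A 6-joint arm with a two-finger parallel gripper is mounted at the origin on the work surface. World frame = base frame: x ahead of the robot, y to its left, z up, the work surface at z = 0. Lengths are in mm, angles in degrees, forces in N, time in s.
With the tool pointing down it reaches from about 350 to 975 mm from the base axis. Payload 4.9 kg.
Tool frame: the origin (TCP) lies at the very end of the fingers, on their centre line; the grasp point (between the pads) lies 19 mm behind it; x points along the fingers, y is the direction in which the jaws open and shut, and the axes are right-handed (so a half turn about x gives the same grasp; the last joint's range is limited). The gripper opens to 85 mm and grips with 20 to 120 N. Pads are 22 mm wide; open, the fingers measure 114 mm over their backs; the gripper's body (76 mm by 85 mm) begins 54 mm behind the grasp point. The pads swing forward as they close: fully open they stand 13 mm farther back than shut.
Start: joints at [-78.438, 3.019, 92.412, -0, 84.569, -6.818], TCP at [197.073, -593.097, 231.304] pointing down, gripper open.
Joint ranges: [-172.51, 172.51], [-57.92, 126.97], [3.15, 148.05], [-58.71, 238.71], [5.1, 150.11], [-179.66, 179.66]. Speed limits (degrees/s): [147.25, 147.25, 180, 180, 180, 180].

## Interface

Orientations are given as [roll, pitch, yaw] about the fixed x, y, z axes, in that order (R = Rz(yaw) Ry(pitch) Rx(roll)).
In Python, from station import env gives the robot as it stands.
- The arm moves only by the tool carry_out, never from a script. Its argument "rows" is a list of rows, each an object of numbers: "tx", "ty", "tz": the shift along the tool's x, y, z scaled (see below); "wx", "wy", "wz": the turn, a rotation vector about the tool's x, y, z scaled (see below). In form: [{"tx": .., "ty": .., "tz": .., "wx": .., "wy": .., "wz": ..}, ...]. A call has 1 to 12 rows; each row is the pose to reach, as a shift and turn from the pose commanded when the call began, along the tool's axes at that moment, turning the shorter way round; what a row does not reach only later rows make up. The controller multiplies each number of a shift by 0.8 m and each number of a turn by pi rad. A row lasts 1/8 s, in which the tool goes at most 62.5 mm and 10.7 degrees, less where a joint would pass 70% of its speed; a pose out of reach is approached as far as the arm can. A call with a number of a shift or a turn outside -1 to 1 is refused whole. A call with a gripper value outside its range is refused whole. "gripper" is the closure, from -1 (fully open) to 1 (shut), set as the call begins (left out, the last holds). The fingers move at their own pace and stop on an object; "squeeze" is the grip in N (left out, the last holds). Time passes only in rows, so rows that repeat a pose let the fingers close. It gives the time, the measured TCP pose, the force and the opening at its end, in the units of the state.
- env.get_obs(): the state, without advancing time (a new reading comes with each control period).
- env.capture(name): name is "scene" or "top" or "wrist"; returns the picture (480x640x3 uint8, red, green, blue); there is no depth.
- env.get_calibration(name): a dict with "camera_matrix" (3x3 intrinsics, pixels), "distortion" ([k1, k2, p1, p2, k3] as OpenCV has them; the pictures are not rectified), "cam_to_world" (4x4, takes a point from camera to world coordinates); the wrist camera has in their place "hand_eye" (4x4, takes a point from camera to tool coordinates, whose origin is the TCP and whose axes are the tool frame's). Camera axes: x right, y down, z forward; pixel columns grow to the right and rows downward; lengths in mm; the calibration is good to about 2 mm. A picture is of the moment at which its call begins: read the wrist's pose just before it. get_calibration takes no time and is no camera call.
- env.job_done(): hands the job in, once; it reports no verdict.
Trained networks look in the newest picture that a camera, given by its name, has taken for a name from the list of things; names that differ only in an ending like _2 or _b are one class to them, and where a whole thing is asked for, a point or a joint stands for the part that bears it (a point fixed in the world has none). Each returns a list of dicts, best first, with "p" (0 to 1); they miss things now and then, are a little off and sometimes report something else, mostly with a low value. They report only what shows in the picture. A call takes as long as a camera call. They do not tell look-alikes from the thing itself.
- env.regions_of(target, camera): "mask" (480x640 bool, what is visible of it) and "centre" ([column, row] in pixels, amid what is visible of it).
The state is a dict: "time": time; "joint_pos": joint angles; "joint_velocities": joint speeds; "effort": joint torques, N m; "eef_pos": TCP position; "tcp_rot": TCP orientation; "contact_force": force on the tool from outside, world axes, zero at the start; "torque": the same for the moment, N m; "opening": opening from 0.0 (shut) to 1.0 (fully open).
Only numpy, scipy, OpenCV 4.12 (cv2) and the standard library are available. Lean on these libraries where they do the work, as an engineer would, in place of code of your own. Each camera call takes 0.05 s, during which the arm holds its last target. There are 200 camera calls.

## Task

Take the orange inspection torch out of its holder and give the lamp's white tray a gentle push so that it coasts round its pivot by itself, anticlockwise seen from above, at about ten turns a minute (from five to fifteen will do). Then, without touching lamp or tray, keep the upright torch's lens close above the red screw, inside the blue ring drawn on the tray, for at least six seconds on end while the tray coasts, to look for wobble. Last, raise the torch a good 10 cm clear of the tray and finish there, still holding it; leave everything else on the bench alone.

Things in the scene. Friction and masses are not known exactly. Their poses are not given: they have to be found in the camera images.
- lamp: Foot of the lamp, screwed to the bench: round dark wooden disc 200 mm across and 25 mm thick; in its middle a black stem 22 mm thick carries a swivel arm with a white tray at one end and a brass counterweight (36 mm thick) at the other, reaching to 85 mm from the stem's axis. Origin: centre of the disc's underside, on the bench; z up.
- pivot (a point): Point on the swivel's upright axis, 112 mm above the bench (level with the tray's top), fixed to the lamp foot. Around it the hub, 38 mm across, with a brass cap whose top is 124 mm above the bench. The arm's black tube is 12 mm thick, its axis 94 mm above the bench.
- swivel (a joint): Angle of the swivel arm in rad, free all the way round; grows anticlockwise seen from above; 0: the tray points along the lamp's x axis. Ten turns a minute is 1.05 rad/s. Nominal: arm with tray 0.8 kg, moment of inertia 0.005 kg m2; on its good bearing it coasts, losing speed with a time constant of about 25 s.
- tray_screw (a point): Red fixing screw (12 mm across) at the centre of the top of the white round tray, 120 mm from the swivel axis. The tray is a flat disc 80 mm across and 12 mm thick, underside 100 mm and top 112 mm above the bench; a thin blue ring of radius 20 mm is drawn round the screw. It can be pushed by its edge. z up; it turns with the arm.
- torch: Orange inspection torch, 130 mm long, 0.12 kg nominal, standing lens down in its holder. Origin: centre of the lens face at its lower end; z runs up along the torch. Head 32 mm across up to 24 mm from the lens, then a round body 28 mm across up to the top. Grip the body from above, about 95 mm up from the lens.
- lens (a point): Centre of the torch's lens face (its lower end).
- holder: Grey holder block 76 x 76 x 40 mm, fixed, with a round hole 36 mm across and 30 mm deep in the middle in which the torch stands (lens 10 mm above the bench). Origin: centre of its underside.
- charger: Black charger box, 100 x 75 x 40 mm, fixed to the bench. Origin: centre of its underside.
- screwdriver: Loose yellow-handled screwdriver lying on the bench; to be left alone. Origin on its underside, about mid-length.
- wrench: Loose steel wrench lying on the bench; to be left alone.
- mug: Loose blue mug, 80 mm across, 95 mm tall; to be left alone. Origin: centre of its underside.
- oil: Loose small amber bottle, 44 mm across, 110 mm tall; to be left alone. Origin: centre of its underside.
- bulbbase: Loose white light bulb, 60 mm across, 86 mm tall, standing on its cap; to be left alone. Origin: centre of its underside.
Mind the look-alikes: they are no part of the job. Of the things that look like the torch, the middle-sized one is meant.

How it is judged:
By the outcome, as a careful person would: the job done as asked, in the order asked, and still so for the second after the job is handed in, while the arm keeps its last pose, push and grip.
It also fails if it takes over 64 s, if anything falls off the work surface, if the arm or the gripper's body presses on something with over 40 N, if the wrist force passes 120 N, or if a joint passes its speed limit or range.

## Working session

There is one attempt and no reset: what is moved stays moved. The work goes in short steps, Python scripts to look and compute and a tool call to move; the robot and the scene stay as the last step left them, time stands still between calls to the robot, and variables do not carry over. Pictures are saved under pics/ and viewed, about 8 in all and at most 12, crops included, and the job is handed in when it is done.

Besides the shell and the picture viewer there is one more tool, called after "Request:" as name(argument=value, ...), one argument or row to a line, values as JSON. carry_out: Moves the arm, as the interface text tells. Shifts and turns lie within -1 to 1; 1 stands for 0.8 m of shift or pi rad of turn. Its arguments: {"type":"object","properties":{"rows":{"type":"array"},"gripper":{"type":"number"},"squeeze":{"type":"number"}},"required":["rows"]}

```bash
mkdir -p pics; ls; cat > h.py <<'E'
import numpy as np, cv2
from scipy.spatial.transform import Rotation as R
from station import env
def Rt(o): return R.from_euler('xyz',o['tcp_rot'],degrees=True).as_matrix()
def cam(name):
    c=env.get_calibration(name)
    if name=='wrist':
        o=env.get_obs(); T=np.eye(4); T[:3,:3]=Rt(o); T[:3,3]=o['eef_pos']
        M=T@np.array(c['hand_eye'])
    else: M=np.array(c['cam_to_world'])
    return np.array(c['camera_matrix']),np.array(c['distortion']),M
def ray(c,px):
    K,D,M=c
    u=cv2.undistortPoints(np.array([[px]],float),K,D)[0,0]
    return M[:3,3],M[:3,:3]@np.array([u[0],u[1],1])
def at_z(c,px,z):
    p,d=ray(c,px); return p+d*(z-p[2])/d[2]
def proj(c,P):
    K,D,M=c; W=np.linalg.inv(M)
    r,_=cv2.Rodrigues(W[:3,:3])
    return cv2.projectPoints(np.array(P,float).reshape(-1,1,3),r,W[:3,3],K,D)[0][:,0]
def tri(rays):
    A=0;b=0
    for p,d in rays:
        d=d/np.linalg.norm(d);Q=np.eye(3)-np.outer(d,d);A=A+Q;b=b+Q@p
    return np.linalg.solve(A,b)
def save(n,im): cv2.imwrite('pics/'+n,im[:,:,::-1])
E
python3 - <<'E'
from h import *
np.set_printoptions(precision=1,suppress=True)
print(env.get_obs())
for n in ['scene','top']:
    im=env.capture(n); save(n+'0.png',im); c=cam(n); print(n,c[2])
    for t in ['torch','lamp','tray_screw','holder','charger','mug','oil','bulbbase','screwdriver','wrench']:
        for r in env.regions_of(t,n)[:4]:
            print(n,t,round(r['p'],2),r['centre'],r['mask'].sum(),at_z(c,r['centre'],0 if n=='top' else 50))
E
```

```text
pics
{'time': 0.0, 'joint_pos': array([-78.4,   3.1,  92.5,  -0. ,  84.6,  -6.8]), 'joint_velocities': array([ 0. ,  0.1, -0. ,  0.1,  0. , -0. ]), 'effort': array([  0. , -39.4, -37. ,   0. ,   0. ,  -0. ]), 'eef_pos': array([ 196.9, -592.5,  230. ]), 'tcp_rot': array([-96.8,  89.9, 101.6]), 'contact_force': array([-0.5, -0.1,  0.3]), 'torque': array([-0.,  0., -0.]), 'opening': 0.9973110135998741}
scene [[  -0.6    0.5   -0.6 1196.6]
 [   0.8    0.4   -0.5  482.2]
 [  -0.    -0.8   -0.6  767.1]
 [   0.     0.     0.     1. ]]
scene torch 0.92 [206.6, 153.4] 976 [ 401.3 -483.7   50. ]
scene torch 0.78 [231.5, 164.8] 459 [ 402.8 -388.7   50. ]
scene torch 0.57 [262.9, 165.0] 275 [ 354.2 -322.3   50. ]
scene lamp 0.89 [295.1, 267.1] 6552 [607.5 -11.5  50. ]
scene lamp 0.19 [467.7, 300.6] 1875 [482.7 308.2  50. ]
scene tray_screw 0.73 [288.2, 233.7] 1890 [533.2 -90.4  50. ]
scene tray_screw 0.48 [295.9, 271.9] 6610 [617.5  -1.4  50. ]
scene holder 0.78 [237.1, 192.2] 919 [ 485.1 -289.9   50. ]
scene charger 0.79 [465.1, 301.1] 1835 [486.9 304.8  50. ]
scene mug 0.5 [153.1, 216.0] 459 [
[... 604 characters left out ...]
-478.4    0. ]
top lamp 0.77 [330.0, 247.1] 6006 [582.3 -39.1  -0. ]
top lamp 0.35 [439.1, 297.8] 859 [ 447.2 -307.5    0. ]
top tray_screw 0.92 [366.1, 246.7] 1479 [ 580.8 -129.9    0. ]
top holder 0.71 [442.7, 297.0] 867 [ 448.9 -316.8    0. ]
top holder 0.48 [431.0, 184.8] 474 [ 737.3 -305.1    0. ]
top charger 0.71 [190.6, 300.7] 1416 [457.3 312.    0. ]
top mug 0.8 [156.8, 219.4] 1362 [666.  402.7   0. ]
top oil 0.92 [189.8, 192.9] 402 [733.  317.9   0. ]
top bulbbase 0.71 [428.5, 183.9] 429 [ 739.8 -298.7    0. ]
top bulbbase 0.46 [157.1, 221.2] 1355 [661.3 401.8   0. ]
top screwdriver 0.91 [340.2, 152.1] 430 [830.6 -73.1   0. ]
top wrench 0.75 [484.4, 226.6] 557 [ 624.2 -437.     0. ]
```

View pics/scene0.png

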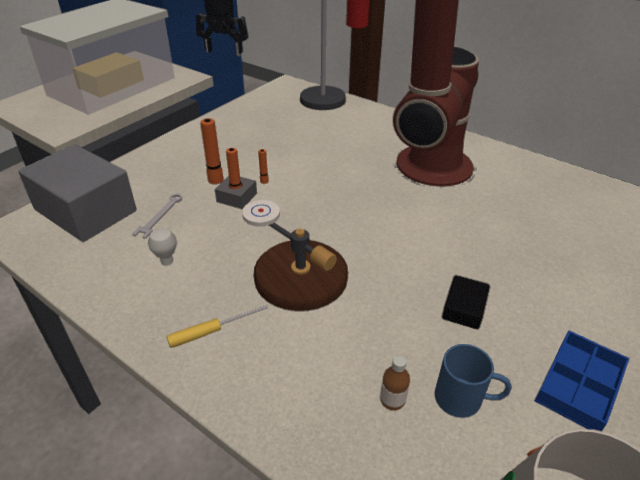

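View pics/top0.png

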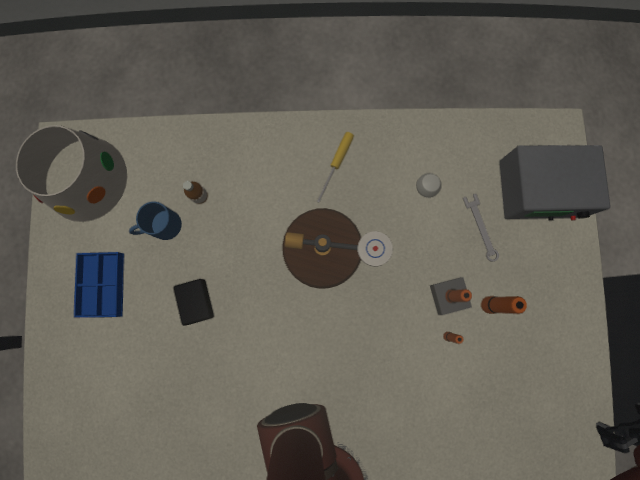

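Scene and top views: the middle-sized torch stands in the grey holder (scene 232,165; top view 460,295). A big look-alike is at top 505,305 and a small one at 453,337. The tray is at top (375,248) and scene (261,211), and the swivel cap is at top (322,242) and scene (300,233).

```bash
python3 - <<'E'
from h import *
np.set_printoptions(precision=1,suppress=True)
S=cam('scene');T=cam('top')
s=cv2.imread('pics/scene0.png');t=cv2.imread('pics/top0.png')
def red(im,c,r=8):
    x,y=c;b=im[y-r:y+r+1,x-r:x+r+1].astype(int);m=(b[...,2]-b[...,1]>60)&(b[...,2]-b[...,0]>60)
    yy,xx=np.nonzero(m);return [x-r+xx.mean(),y-r+yy.mean()],m.sum()
a,na=red(s,(261,211),6);b,nb=red(t,(376,248),6);print('screw px',a,na,b,nb, tri([ray(S,a),ray(T,b)]),at_z(S,a,112),at_z(T,b,112))
print('pivot tri',tri([ray(S,(300,232)),ray(T,(322,242))]),at_z(T,(322,242),124))
print('torch top',tri([ray(S,(232,150.5)),ray(T,(466,295))]),at_z(T,(466,295),140),at_z(S,(232,150.5),140))
print('big top',tri([ray(S,(208.5,121)),ray(T,(520,305))]))
print('small top',tri([ray(S,(263,151)),ray(T,(460,339))]))
a=cv2.resize(s[100:300,180:360],None,fx=3,fy=3,interpolation=2)
b=cv2.resize(t[200:360,270:540],None,fx=3,fy=3,interpolation=2)[:480,:]
cv2.imwrite('pics/cs.png',a);cv2.imwrite('pics/ct.png',b)
E
```

```text
screw px [np.float64(260.0833333333333), np.float64(209.75)] 12 [np.float64(375.1666666666667), np.float64(248.0)] 12 [ 563.8 -139.1  111.5] [ 564.6 -139.1  112. ] [ 563.4 -138.6  112. ]
pivot tri [579.5 -19.2 119.8] [578.8 -19.  124. ]
torch top [ 450.5 -330.4  135.6] [ 451.1 -329.9  140. ] [ 455.3 -323.6  140. ]
big top [ 424.2 -433.6  171.7]
small top [ 351.1 -324.4   90. ]
```

View pics/ct.png

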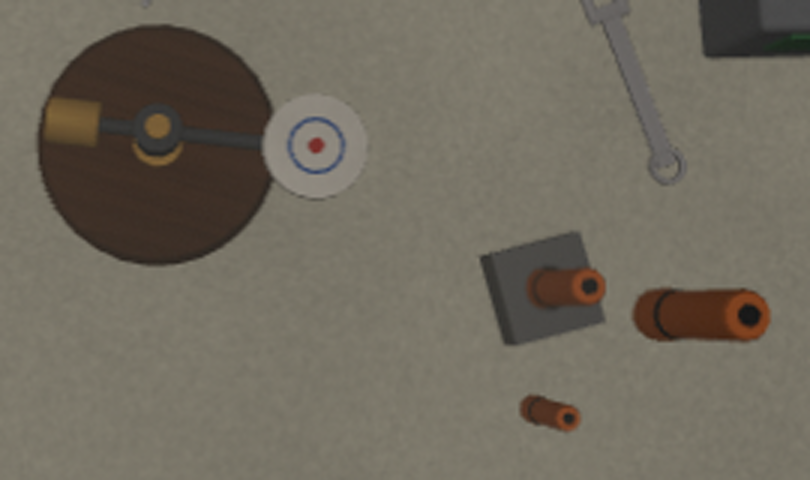

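```bash
cat >> h.py <<'E'
# nominal tool axes of the commanded pose (kept all along unless turned)
def rows(cmd,targets,Rc,rot=None):
    """world targets -> scaled shifts in tool axes"""
    return [np.round(Rc.T@(np.array(t,float)-cmd)/800,4).tolist() for t in targets]
E
python3 - <<'E'
from h import *
np.set_printoptions(precision=4,suppress=True)
o=env.get_obs();M=Rt(o);print(M);print(env.get_calibration('wrist')['hand_eye'])
print((M.T@(np.array([452,-327,250])-[197.1,-593.1,231.3]))/800)
E
```

```text
[[ 0.      0.3153 -0.949 ]
 [ 0.     -0.949  -0.3153]
 [-1.     -0.     -0.    ]]
[[   0.0002   -0.2822    0.9594 -142.4153]
 [   1.        0.001     0.0001   -0.1748]
 [  -0.001     0.9594    0.2822  -71.2071]
 [   0.        0.        0.        1.    ]]
[-0.0234 -0.2152 -0.4073]
```

Request:
carry_out(
  rows=[
    {"tx": -0.05, "ty": -0.2152, "tz": -0.4073, "wx": -0.3976},
    {"tx": -0.05, "ty": -0.2152, "tz": -0.4073, "wx": -0.3976},
    {"tx": -0.05, "ty": -0.2152, "tz": -0.4073, "wx": -0.3976},
    {"tx": -0.05, "ty": -0.2152, "tz": -0.4073, "wx": -0.3976},
    {"tx": -0.05, "ty": -0.2152, "tz": -0.4073, "wx": -0.3976},
    {"tx": -0.05, "ty": -0.2152, "tz": -0.4073, "wx": -0.3976},
    {"tx": -0.05, "ty": -0.2152, "tz": -0.4073, "wx": -0.3976},
    {"tx": -0.05, "ty": -0.2152, "tz": -0.4073, "wx": -0.3976},
    {"tx": -0.05, "ty": -0.2152, "tz": -0.4073, "wx": -0.3976},
    {"tx": -0.05, "ty": -0.2152, "tz": -0.4073, "wx": -0.3976},
  ],
  gripper=-1,
  squeeze=80,
)

```text
validation failed for argument at $.ro...
```

```bash
python3 - <<'E'
from h import *
np.set_printoptions(precision=2,suppress=True)
o=env.get_obs();print(o['time'],o['eef_pos'],o['tcp_rot'],o['joint_pos']);print(Rt(o))
c=cam('wrist');im=env.capture('wrist');save('w1.png',im)
for t in ['torch','holder']:
    for r in env.regions_of(t,'wrist')[:3]:
        ys,xs=np.nonzero(r['mask']);print(t,round(r['p'],2),r['centre'],xs.min(),xs.max(),ys.min(),ys.max())
print('exp top/lens',proj(c,[[452,-327,140],[452,-327,40]]))
E
```

```text
1.1 [ 197.08 -593.09  231.29] [-139.76   90.     58.62] [-78.44   3.02  92.41   0.    84.57  -6.82]
[[ 0.    0.32 -0.95]
 [ 0.   -0.95 -0.32]
 [-1.   -0.   -0.  ]]
exp top/lens [[  24.85 -294.27]
 [ 109.97 -174.96]]
```

View pics/w1.png

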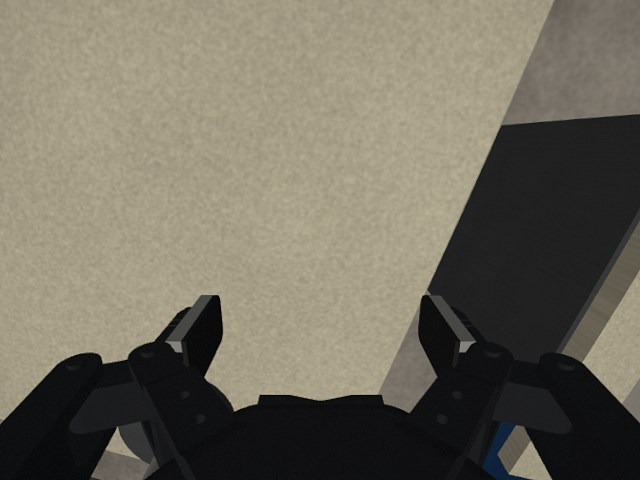

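The move was refused, probably because a row needs all six numbers, so this picture shows only bare bench with the open fingers at the bottom. I'll resend it in full.

Request:
carry_out(
  rows=[
    {"tx": -0.05, "ty": -0.2152, "tz": -0.4073, "wx": -0.3976, "wy": 0, "wz": 0},
    {"tx": -0.05, "ty": -0.2152, "tz": -0.4073, "wx": -0.3976, "wy": 0, "wz": 0},
    {"tx": -0.05, "ty": -0.2152, "tz": -0.4073, "wx": -0.3976, "wy": 0, "wz": 0},
    {"tx": -0.05, "ty": -0.2152, "tz": -0.4073, "wx": -0.3976, "wy": 0, "wz": 0},
    {"tx": -0.05, "ty": -0.2152, "tz": -0.4073, "wx": -0.3976, "wy": 0, "wz": 0},
    {"tx": -0.05, "ty": -0.2152, "tz": -0.4073, "wx": -0.3976, "wy": 0, "wz": 0},
    {"tx": -0.05, "ty": -0.2152, "tz": -0.4073, "wx": -0.3976, "wy": 0, "wz": 0},
    {"tx": -0.05, "ty": -0.2152, "tz": -0.4073, "wx": -0.3976, "wy": 0, "wz": 0},
    {"tx": -0.05, "ty": -0.2152, "tz": -0.4073, "wx": -0.3976, "wy": 0, "wz": 0},
    {"tx": -0.05, "ty": -0.2152, "tz": -0.4073, "wx": -0.3976, "wy": 0, "wz": 0},
  ],
  gripper=-1,
  squeeze=80,
)

```text
time: 2.5
eef_pos: [451.5, -327.6, 271.2]
tcp_rot: [-132.5, 90.0, 137.3]
contact_force: [0.4, -0.3, 0.3]
opening: 1.0
```

```bash
python3 - <<'E'
from h import *
np.set_printoptions(precision=3,suppress=True)
env.capture('wrist');env.capture('wrist')
o=env.get_obs();print(o['time'],o['eef_pos'],o['joint_pos']);print(Rt(o))
c=cam('wrist');im=env.capture('wrist');save('w2.png',im)
for t in ['torch','holder']:
    for r in env.regions_of(t,'wrist')[:3]:
        ys,xs=np.nonzero(r['mask']);print(t,round(r['p'],2),r['centre'],xs.min(),xs.max(),ys.min(),ys.max())
print('exp top/mouth',proj(c,[[452,-327,140],[452,-327,40]]))
E
```

```text
2.6 [ 451.575 -327.491  271.18 ] [-43.595  -7.345  98.712   0.     88.645 -43.44 ]
[[-0.     1.    -0.003]
 [ 0.    -0.003 -1.   ]
 [-1.    -0.    -0.   ]]
torch 0.89 [320.4, 226.6] 303 334 195 248
torch 0.77 [230.6, 205.6] 208 248 191 224
torch 0.66 [294.4, 328.1] 268 316 267 380
holder 0.93 [314.4, 196.3] 279 358 168 248
exp top/mouth [[321.31  229.269]
 [321.186 207.009]]
```

View pics/w2.png

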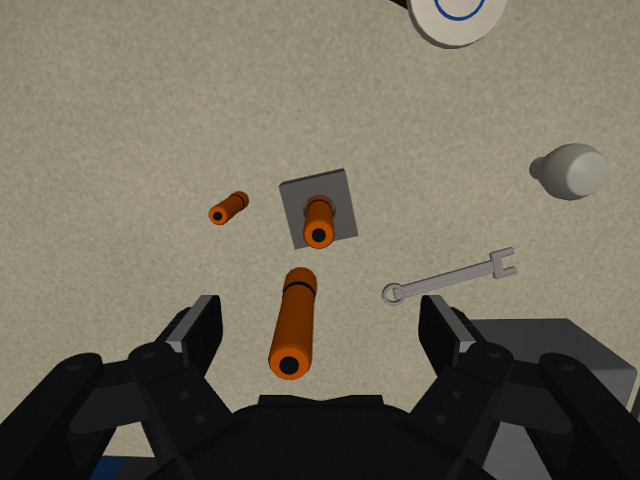

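The wrist view shows the torch cap at (319,235) and the holder around (318,208). The big torch is at (290,365) and the small one at (218,215).

```bash
python3 - <<'E'
from h import *
np.set_printoptions(precision=1,suppress=True)
c=cam('wrist');S=cam('scene');T=cam('top')
print(at_z(c,(319,235),140), 'body/hole',at_z(c,(318.7,203.5),40))
print('holder centre',at_z(c,(318,208),40), 'tri wrist+top',tri([ray(c,(319,235)),ray(T,(466.5,295.3))]),'w+scene',tri([ray(c,(319,235)),ray(S,(232,150.5))]))
print('big',at_z(c,(290,365),170))
E
```

```text
[ 450.3 -331.8  140. ] body/hole [ 449.4 -322.8   40. ]
holder centre [ 448.6 -327.9   40. ] tri wrist+top [ 450.3 -335.8  125.4] w+scene [ 449.3 -332.2  134.4]
big [ 425.4 -438.7  170. ]
```

Request:
carry_out(
  rows=[
    {"tx": 0.06, "ty": -0.0025, "tz": 0.004, "wx": 0, "wy": 0, "wz": 0},
    {"tx": 0.12, "ty": -0.0025, "tz": 0.004, "wx": 0, "wy": 0, "wz": 0},
    {"tx": 0.18, "ty": -0.0025, "tz": 0.004, "wx": 0, "wy": 0, "wz": 0},
    {"tx": 0.215, "ty": -0.0025, "tz": 0.004, "wx": 0, "wy": 0, "wz": 0},
    {"tx": 0.2315, "ty": -0.0025, "tz": 0.004, "wx": 0, "wy": 0, "wz": 0},
    {"tx": 0.2315, "ty": -0.0025, "tz": 0.004, "wx": 0, "wy": 0, "wz": 0},
    {"tx": 0.2315, "ty": -0.0025, "tz": 0.004, "wx": 0, "wy": 0, "wz": 0},
  ],
)

```text
time: 3.62
eef_pos: [451.0, -331.1, 88.0]
tcp_rot: [45.8, 89.8, -44.3]
contact_force: [1.0, -0.1, 1.1]
opening: 0.999
```

Request:
carry_out(
  rows=[
    {"tx": 0, "ty": 0, "tz": 0, "wx": 0, "wy": 0, "wz": 0},
    {"tx": 0, "ty": 0, "tz": 0, "wx": 0, "wy": 0, "wz": 0},
    {"tx": 0, "ty": 0, "tz": 0, "wx": 0, "wy": 0, "wz": 0},
    {"tx": 0, "ty": 0, "tz": 0, "wx": 0, "wy": 0, "wz": 0},
    {"tx": 0, "ty": 0, "tz": 0, "wx": 0, "wy": 0, "wz": 0},
    {"tx": 0, "ty": 0, "tz": 0, "wx": 0, "wy": 0, "wz": 0},
    {"tx": 0, "ty": 0, "tz": 0, "wx": 0, "wy": 0, "wz": 0},
    {"tx": 0, "ty": 0, "tz": 0, "wx": 0, "wy": 0, "wz": 0},
  ],
  gripper=1,
  squeeze=80,
)

```text
time: 4.62
eef_pos: [450.3, -330.5, 86.7]
tcp_rot: [42.9, 89.9, -47.2]
contact_force: [0.4, 0.5, 5.7]
opening: 0.308
```

Request:
carry_out(
  rows=[
    {"tx": -0.05, "ty": 0, "tz": 0, "wx": 0, "wy": 0, "wz": 0},
    {"tx": -0.1, "ty": 0, "tz": 0, "wx": 0, "wy": 0, "wz": 0},
    {"tx": -0.15, "ty": 0, "tz": 0, "wx": 0, "wy": 0, "wz": 0},
    {"tx": -0.15, "ty": 0.01, "tz": -0.05, "wx": 0, "wy": 0, "wz": 0},
    {"tx": -0.15, "ty": 0.02, "tz": -0.11, "wx": 0, "wy": 0, "wz": 0},
    {"tx": -0.15, "ty": 0.03, "tz": -0.17, "wx": 0, "wy": 0, "wz": 0},
    {"tx": -0.15, "ty": 0.04, "tz": -0.22, "wx": 0, "wy": 0, "wz": 0},
    {"tx": -0.15, "ty": 0.0437, "tz": -0.236, "wx": 0, "wy": 0, "wz": 0},
    {"tx": -0.15, "ty": 0.0437, "tz": -0.236, "wx": 0, "wy": 0, "wz": 0},
    {"tx": -0.15, "ty": 0.0437, "tz": -0.236, "wx": 0, "wy": 0, "wz": 0},
  ],
)

```text
time: 5.88
eef_pos: [484.9, -142.4, 205.7]
tcp_rot: [-71.7, 90.0, -161.8]
contact_force: [-0.0, -0.2, 0.1]
opening: 0.308
```

```bash
python3 - <<'E'
from h import *
np.set_printoptions(precision=1,suppress=True)
o=env.get_obs();print(o['time'],o['eef_pos'],o['opening'],o['contact_force']);print(Rt(o))
S=cam('scene');im=env.capture('scene');
W=cam('wrist');w=env.capture('wrist')
p=o['eef_pos'];pts=[p+[0,0,54],p+[0,0,-76],p+[0,0,-52]]
print('scene exp top,lens,neck',proj(S,pts))
print('tray in scene',proj(S,[[564,-139,112],[579.3,-19,124]]))
a=cv2.resize(im[80:280,180:360],None,fx=3,fy=3,interpolation=2)
b=w[:, 60:460]
b=cv2.resize(b,None,fx=.7,fy=.7)
H=600;cnv=np.zeros((600,800,3),np.uint8);cnv[:a.shape[0],:540]=a;cnv[:336,540:800]=b[:,10:270];save('m1.png',cnv)
E
```

```text
5.875 [ 484.9 -142.4  205.7] 0.30756720525249515 [-0.  -0.2  0.1]
[[-0.  1. -0.]
 [-0. -0. -1.]
 [-1. -0.  0.]]
scene exp top,lens,neck [[280.3 132.2]
 [282.7 185.3]
 [282.3 176.1]]
tray in scene [[260.3 209.6]
 [300.2 230.4]]
```

View pics/m1.png

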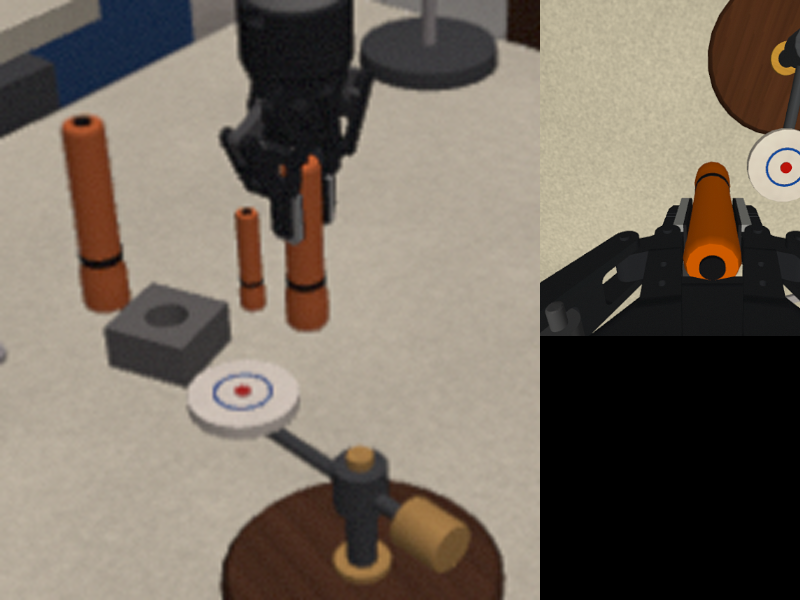

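Both views show the torch upright in the jaws, with the lens where it was predicted (scene 282,186). The holder is empty and the tray is undisturbed. Next is the push.

Request:
carry_out(
  rows=[
    {"tx": 0.04, "ty": 0, "tz": 0, "wx": 0, "wy": 0, "wz": 0},
    {"tx": 0.075, "ty": 0, "tz": 0, "wx": 0, "wy": 0, "wz": 0},
    {"tx": 0.075, "ty": 0, "tz": 0, "wx": 0, "wy": 0, "wz": 0},
    {"tx": 0.075, "ty": 0.005, "tz": 0, "wx": 0, "wy": 0, "wz": 0},
    {"tx": 0.075, "ty": 0.015, "tz": 0, "wx": 0, "wy": 0, "wz": 0},
    {"tx": 0.075, "ty": 0.03, "tz": 0, "wx": 0, "wy": 0, "wz": 0},
    {"tx": 0.075, "ty": 0.049, "tz": 0, "wx": 0, "wy": 0, "wz": 0},
    {"tx": 0.075, "ty": 0.07, "tz": 0, "wx": 0, "wy": 0, "wz": 0},
    {"tx": 0.075, "ty": 0.0925, "tz": 0, "wx": 0, "wy": 0, "wz": 0},
    {"tx": 0.065, "ty": 0.085, "tz": 0, "wx": 0, "wy": 0, "wz": 0},
    {"tx": 0.02, "ty": 0.06, "tz": 0, "wx": 0, "wy": 0, "wz": 0},
    {"tx": -0.02, "ty": 0.04, "tz": 0, "wx": 0, "wy": 0, "wz": 0},
  ],
)

```text
time: 7.48
eef_pos: [516.3, -141.3, 223.3]
tcp_rot: [-99.4, 90.0, 170.5]
contact_force: [0.4, 0.3, 0.3]
opening: 0.307
```

```bash
cat >> h.py <<'E'
PIV=np.array([579.3,-19.0])
def screw(name,im=None):
    """screw angle from a picture: red blob, back-projected to z=112, near r=120 of the pivot"""
    t=env.get_obs()['time'];c=cam(name);im=env.capture(name).astype(int)
    m=((im[...,0]-im[...,1]>50)&(im[...,0]-im[...,2]>50)).astype(np.uint8)
    n,l,s,ce=cv2.connectedComponentsWithStats(m)
    best=None
    for i in range(1,n):
        P=at_z(c,ce[i],112)[:2];v=P-PIV;r=np.hypot(*v)
        if s[i,4]<4 or abs(r-120)>12: continue
        x,y=np.round(ce[i]).astype(int);b=im[max(y-9,0):y+10,max(x-9,0):x+10]
        white=((b.min(-1)>90)&(np.ptp(b,axis=-1)<40)).sum()
        if best is None or white>best[0]: best=(white,t,np.arctan2(v[1],v[0]),r,P,int(s[i,4]))
    return best
E
python3 - <<'E'
from h import *
np.set_printoptions(precision=1,suppress=True)
o=env.get_obs();print(o['time'],o['eef_pos'],o['opening'],o['contact_force'])
for k in range(4):
    for n in ['scene','top','wrist']: print(n,screw(n))
E
```

```text
7.475 [ 516.3 -141.3  223.3] 0.3072030135181234 [0.4 0.3 0.3]
scene (np.int64(324), 7.475, np.float64(-0.8023147464015321), np.float64(120.74159859942792), array([ 663.2, -105.8]), 19)
top (np.int64(307), 7.525, np.float64(-0.7379620288585627), np.float64(121.04126920158468), array([ 668.9, -100.4]), 18)
wrist (np.int64(142), 7.575, np.float64(-0.6922385433984067), np.float64(120.46825135141327), array([672. , -95.9]), 197)
scene (np.int64(327), 7.625, np.float64(-0.6102477984313952), np.float64(121.16647948211684), array([678.6, -88.4]), 21)
top (np.int64(317), 7.675, np.float64(-0.5503527931874977), np.float64(121.21294785125137), array([682.6, -82.4]), 17)
wrist (np.int64(118), 7.725, np.float64(-0.5058818190143558), np.float64(120.11856975607269), array([684.4, -77.2]), 223)
scene (np.int64(321), 7.775, np.float64(-0.427553501796425), np.float64(121.71676245696274), array([690.1, -69.5]), 20)
top (np.int64(312), 7.825, np.float64(-0.36691553074330524), np.float64(120.74864866595189), array([692. , -62.3]), 17)
wrist (np.int64(115), 7.875, np.float64(-0.3205942770086253), np.float64(119.77715803338927), array([693. , -56.7]), 231)
scene (np.int64(321), 7.925, np.float64(-0.24903726109781757), np.float64(121.00149797790158), array([696.6, -48.8]), 22)
top (np.int64(313), 7.975, np.float64(-0.18650538088504529), np.float64(120.91784081121713), array([698.1, -41.4]), 17)
wrist (np.int64(101), 8.025, np.float64(-0.1358056438571042), np.float64(119.28980709844284), array([697.5, -35.2]), 243)
```

Request:
carry_out(
  rows=[
    {"tx": 0, "ty": 0, "tz": 0, "wx": 0, "wy": 0, "wz": 0},
    {"tx": 0, "ty": 0, "tz": 0, "wx": 0, "wy": 0, "wz": 0},
    {"tx": 0, "ty": 0, "tz": 0, "wx": 0, "wy": 0, "wz": 0},
    {"tx": 0, "ty": 0, "tz": 0, "wx": 0, "wy": 0, "wz": 0},
    {"tx": 0, "ty": 0, "tz": 0, "wx": 0, "wy": 0, "wz": 0},
    {"tx": 0, "ty": 0, "tz": 0, "wx": 0, "wy": 0, "wz": 0},
    {"tx": 0, "ty": 0, "tz": 0, "wx": 0, "wy": 0, "wz": 0},
    {"tx": 0, "ty": 0, "tz": 0, "wx": 0, "wy": 0, "wz": 0},
    {"tx": 0, "ty": 0, "tz": 0, "wx": 0, "wy": 0, "wz": 0},
    {"tx": 0, "ty": 0, "tz": 0, "wx": 0, "wy": 0, "wz": 0},
    {"tx": 0, "ty": 0, "tz": 0, "wx": 0, "wy": 0, "wz": 0},
    {"tx": 0, "ty": 0, "tz": 0, "wx": 0, "wy": 0, "wz": 0},
  ],
)

```text
time: 9.57
eef_pos: [517.1, -141.4, 222.1]
tcp_rot: [-128.9, 90.0, 141.0]
contact_force: [0.3, 0.5, -1.4]
opening: 0.305
```

```bash
cat > obs.txt <<'E'
7.475 663.2 -105.8
7.525 668.9 -100.4
7.625 678.6 -88.4
7.675 682.6 -82.4
7.775 690.1 -69.5
7.825 692.0 -62.3
7.925 696.6 -48.8
7.975 698.1 -41.4
E
cat > fit.py <<'E'
from h import *
from scipy.optimize import least_squares
np.set_printoptions(precision=4,suppress=True)
def look(names):
    with open('obs.txt','a') as f:
        for n in names:
            b=screw(n)
            if b is None or b[0]<150: print('miss',n,b); continue
            f.write(f'{b[1]:.3f} {b[4][0]:.1f} {b[4][1]:.1f}\n')
def model(p,t): 
    th=p[2]+p[3]*p[5]*(1-np.exp(-(t-7.5)/p[5]))
    return np.c_[p[0]+p[4]*np.cos(th),p[1]+p[4]*np.sin(th)]
def fit():
    d=np.loadtxt('obs.txt');t=d[:,0]
    f=lambda p:np.r_[(model(p,t)-d[:,1:]).ravel()/1.5,(p[5]-25)/6,(p[0]-579.3)/2,(p[1]+19)/2,(p[4]-120)/1]
    r=least_squares(f,[579.3,-19,-.77,1.23,120,25],loss='soft_l1')
    e=np.linalg.norm(model(r.x,t)-d[:,1:],axis=1)
    print('p',r.x,'max err',e.max(),'last',e[-4:],'t',env.get_obs()['time'])
    return r.x
E
python3 - <<'E'
from fit import *
look(['scene','top','scene','top','scene','top']); p=fit(); t=env.get_obs()['time']
print(model(p,np.array([t])), env.get_obs()['eef_pos'])
E
```

```text
p [580.0785 -19.6502  -0.7687   1.2494 120.0484  25.1903] max err 0.9788592862942672 last [0.9465 0.6372 0.9789 0.7531] t 9.875
[[523.354   86.1513]] [ 517.1349 -141.4512  222.1167]
```

Request:
carry_out(
  rows=[
    {"tx": 0, "ty": 0, "tz": 0, "wx": 0, "wy": 0, "wz": 0},
    {"tx": 0, "ty": 0, "tz": 0, "wx": 0, "wy": 0, "wz": 0},
    {"tx": 0, "ty": 0, "tz": 0, "wx": 0, "wy": 0, "wz": 0},
    {"tx": 0, "ty": 0, "tz": 0, "wx": 0, "wy": 0, "wz": 0},
    {"tx": 0, "ty": 0, "tz": 0, "wx": 0, "wy": 0, "wz": 0},
    {"tx": 0, "ty": 0, "tz": 0, "wx": 0, "wy": 0, "wz": 0},
    {"tx": 0, "ty": 0, "tz": 0, "wx": 0, "wy": 0, "wz": 0},
    {"tx": 0, "ty": 0, "tz": 0, "wx": 0, "wy": 0, "wz": 0},
    {"tx": 0, "ty": 0, "tz": 0, "wx": 0, "wy": 0, "wz": 0},
    {"tx": 0, "ty": 0, "tz": 0, "wx": 0, "wy": 0, "wz": 0},
    {"tx": 0, "ty": 0, "tz": 0, "wx": 0, "wy": 0, "wz": 0},
  ],
)

```text
time: 11.25
eef_pos: [517.1, -141.4, 222.1]
tcp_rot: [-118.5, 90.0, 151.5]
contact_force: [-0.3, 0.5, -0.7]
opening: 0.308
```

```bash
cat > plan.py <<'E'
from fit import *
import json,sys
def plan(cmd,z,n=12):
    """rows that keep the torch over the screw; cmd = commanded TCP, z = TCP heights per row"""
    p=fit();t0=env.get_obs()['time'];t=t0+np.arange(1,n+1)/8
    xy=model(p,t);Z=np.broadcast_to(z,n)
    dx,dy,dz=(xy[:,0]-cmd[0])/800,(xy[:,1]-cmd[1])/800,(Z-cmd[2])/800
    print('end cmd',np.r_[xy[-1],Z[-1]],'now screw',model(p,np.array([t0]))[0],env.get_obs()['eef_pos'])
    for a,b,c in zip(-dz,dx,-dy): print(json.dumps(dict(tx=round(a,3),ty=round(b,4),tz=round(c,4),wx=0,wy=0,wz=0)),end=', ')
E
python3 - <<'E'
from plan import *
o=env.get_obs();print(Rt(o))
look(['scene','top','scene','top'])
plan(np.array([517.1,-141.4,222.1]),[222,222,222,216,210,206,202,200,199,198,198,198])
E
```

```text
[[-0.      1.     -0.0009]
 [ 0.     -0.0009 -1.    ]
 [-1.     -0.     -0.    ]]
miss top None
p [580.4958 -19.3531  -0.7729   1.2502 119.8714  26.8811] max err 1.7568418687730754 last [0.8192 0.6445 1.7568 0.8959] t 11.45
end cmd [ 656.0347 -112.4285  198.    ] now screw [487.1312 -94.5342] [ 517.1345 -141.44    222.0917]
{"tx": 0.0, "ty": -0.0238, "tz": -0.0438, "wx": 0, "wy": 0, "wz": 0}, {"tx": 0.0, "ty": -0.0083, "tz": -0.031, "wx": 0, "wy": 0, "wz": 0}, {"tx": 0.0, "ty": 0.0086, "tz": -0.0204, "wx": 0, "wy": 0, "wz": 0}, {"tx": 0.008, "ty": 0.0267, "tz": -0.0122, "wx": 0, "wy": 0, "wz": 0}, {"tx": 0.015, "ty": 0.0457, "tz": -0.0065, "wx": 0, "wy": 0, "wz": 0}, {"tx": 0.02, "ty": 0.0651, "tz": -0.0034, "wx": 0, "wy": 0, "wz": 0}, {"tx": 0.025, "ty": 0.0847, "tz": -0.0028, "wx": 0, "wy": 0, "wz": 0}, {"tx": 0.028, "ty": 0.1041, "tz": -0.0048, "wx": 0, "wy": 0, "wz": 0}, {"tx": 0.029, "ty": 0.123, "tz": -0.0092, "wx": 0, "wy": 0, "wz": 0}, {"tx": 0.03, "ty": 0.1411, "tz": -0.0161, "wx": 0, "wy": 0, "wz": 0}, {"tx": 0.03, "ty": 0.1581, "tz": -0.0251, "wx": 0, "wy": 0, "wz": 0}, {"tx": 0.03, "ty": 0.1737, "tz": -0.0362, "wx": 0, "wy": 0, "wz": 0},
```

Request:
carry_out(
  rows=[
    {"tx": 0.0, "ty": -0.0238, "tz": -0.0438, "wx": 0, "wy": 0, "wz": 0},
    {"tx": 0.0, "ty": -0.0083, "tz": -0.031, "wx": 0, "wy": 0, "wz": 0},
    {"tx": 0.0, "ty": 0.0086, "tz": -0.0204, "wx": 0, "wy": 0, "wz": 0},
    {"tx": 0.008, "ty": 0.0267, "tz": -0.0122, "wx": 0, "wy": 0, "wz": 0},
    {"tx": 0.015, "ty": 0.0457, "tz": -0.0065, "wx": 0, "wy": 0, "wz": 0},
    {"tx": 0.02, "ty": 0.0651, "tz": -0.0034, "wx": 0, "wy": 0, "wz": 0},
    {"tx": 0.025, "ty": 0.0847, "tz": -0.0028, "wx": 0, "wy": 0, "wz": 0},
    {"tx": 0.028, "ty": 0.1041, "tz": -0.0048, "wx": 0, "wy": 0, "wz": 0},
    {"tx": 0.029, "ty": 0.123, "tz": -0.0092, "wx": 0, "wy": 0, "wz": 0},
    {"tx": 0.03, "ty": 0.1411, "tz": -0.0161, "wx": 0, "wy": 0, "wz": 0},
    {"tx": 0.03, "ty": 0.1581, "tz": -0.0251, "wx": 0, "wy": 0, "wz": 0},
    {"tx": 0.03, "ty": 0.1737, "tz": -0.0362, "wx": 0, "wy": 0, "wz": 0},
  ],
)

```text
time: 12.95
eef_pos: [657.1, -111.9, 198.2]
tcp_rot: [92.7, 90.0, 2.6]
contact_force: [-0.2, 0.4, -1.0]
opening: 0.311
```

```bash
python3 - <<'E'
from plan import *
o=env.get_obs();print(o['time'],o['contact_force'])
im=env.capture('scene')
P=o['eef_pos'];c=cam('scene')
print('exp lens',proj(c,[P-[0,0,76.7]]),'screw',proj(c,[[*model(fit(),np.array([o['time']]))[0],112]]))
x,y=proj(c,[P-[0,0,76]])[0].astype(int)
save('t1.png',cv2.resize(im[y-60:y+60,x-80:x+80],None,fx=5,fy=5,interpolation=2))
plan(np.array([656.0,-112.4,198.1]),198)
E
```

```text
12.95 [-0.1979  0.3561 -0.9833]
p [580.4958 -19.3531  -0.7729   1.2502 119.8714  26.8811] max err 1.7568418687730754 last [0.8192 0.6445 1.7568 0.8959] t 13.0
exp lens [[238.8196 233.2269]] screw [[239.436  236.5876]]
p [580.4958 -19.3531  -0.7729   1.2502 119.8714  26.8811] max err 1.7568418687730754 last [0.8192 0.6445 1.7568 0.8959] t 13.0
end cmd [676.0418  53.0355 198.    ] now screw [ 660.6803 -108.4575] [ 658.1089 -110.7277  198.2533]
{"tx": 0.0, "ty": 0.0192, "tz": -0.0185, "wx": 0, "wy": 0, "wz": 0}, {"tx": 0.0, "ty": 0.0306, "tz": -0.0336, "wx": 0, "wy": 0, "wz": 0}, {"tx": 0.0, "ty": 0.04, "tz": -0.05, "wx": 0, "wy": 0, "wz": 0}, {"tx": 0.0, "ty": 0.0472, "tz": -0.0673, "wx": 0, "wy": 0, "wz": 0}, {"tx": 0.0, "ty": 0.0522, "tz": -0.0853, "wx": 0, "wy": 0, "wz": 0}, {"tx": 0.0, "ty": 0.0549, "tz": -0.1037, "wx": 0, "wy": 0, "wz": 0}, {"tx": 0.0, "ty": 0.0553, "tz": -0.1222, "wx": 0, "wy": 0, "wz": 0}, {"tx": 0.0, "ty": 0.0535, "tz": -0.1405, "wx": 0, "wy": 0, "wz": 0}, {"tx": 0.0, "ty": 0.0494, "tz": -0.1584, "wx": 0, "wy": 0, "wz": 0}, {"tx": 0.0, "ty": 0.0433, "tz": -0.1755, "wx": 0, "wy": 0, "wz": 0}, {"tx": 0.0, "ty": 0.0351, "tz": -0.1918, "wx": 0, "wy": 0, "wz": 0}, {"tx": 0.0, "ty": 0.0251, "tz": -0.2068, "wx": 0, "wy": 0, "wz": 0},
```

View pics/t1.png

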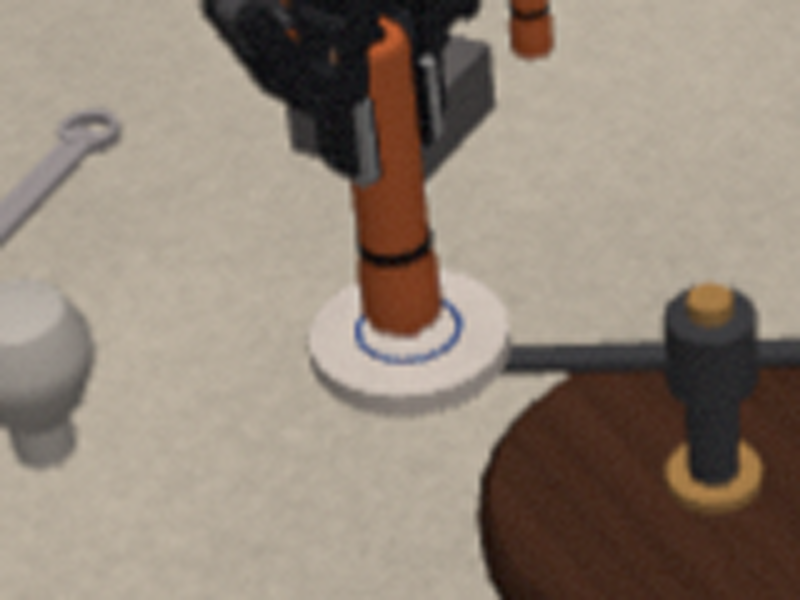

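The lens sits about 10 mm above the tray, well centred in the blue ring (crop 402,320 against ring centre 409,327), with nothing touching. I'll keep following.

Request:
carry_out(
  rows=[
    {"tx": 0.0, "ty": 0.0192, "tz": -0.0185, "wx": 0, "wy": 0, "wz": 0},
    {"tx": 0.0, "ty": 0.0306, "tz": -0.0336, "wx": 0, "wy": 0, "wz": 0},
    {"tx": 0.0, "ty": 0.04, "tz": -0.05, "wx": 0, "wy": 0, "wz": 0},
    {"tx": 0.0, "ty": 0.0472, "tz": -0.0673, "wx": 0, "wy": 0, "wz": 0},
    {"tx": 0.0, "ty": 0.0522, "tz": -0.0853, "wx": 0, "wy": 0, "wz": 0},
    {"tx": 0.0, "ty": 0.0549, "tz": -0.1037, "wx": 0, "wy": 0, "wz": 0},
    {"tx": 0.0, "ty": 0.0553, "tz": -0.1222, "wx": 0, "wy": 0, "wz": 0},
    {"tx": 0.0, "ty": 0.0535, "tz": -0.1405, "wx": 0, "wy": 0, "wz": 0},
    {"tx": 0.0, "ty": 0.0494, "tz": -0.1584, "wx": 0, "wy": 0, "wz": 0},
    {"tx": 0.0, "ty": 0.0433, "tz": -0.1755, "wx": 0, "wy": 0, "wz": 0},
    {"tx": 0.0, "ty": 0.0351, "tz": -0.1918, "wx": 0, "wy": 0, "wz": 0},
    {"tx": 0.0, "ty": 0.0251, "tz": -0.2068, "wx": 0, "wy": 0, "wz": 0},
  ],
)

```text
time: 14.5
eef_pos: [675.8, 53.7, 198.2]
tcp_rot: [99.9, 90.0, 9.9]
contact_force: [0.1, 0.3, -0.9]
opening: 0.306
```

```bash
cat > ring.py <<'E'
from plan import *
def ring(pred,name='scene'):
    """tray centre from the visible part of the blue ring (back-projected to z=112)"""
    t=env.get_obs()['time'];c=cam(name);im=env.capture(name);a=im.astype(int)
    u,v=proj(c,[[*pred,112]])[0].astype(int)
    y0,x0=max(v-45,0),max(u-45,0);b=a[y0:v+46,x0:u+46]
    ys,xs=np.nonzero((b[...,2]-b[...,0]>12))
    Q=np.array([at_z(c,(x0+x,y0+y),112)[:2] for x,y in zip(xs,ys)]).reshape(-1,2)
    Q=Q[np.abs(np.linalg.norm(Q-pred,axis=1)-20)<14] if len(Q) else Q
    if len(Q)<8: print('few blue',len(Q)); return im,c,None
    # one unknown: the angle
    f=lambda th:np.linalg.norm(Q-[580.5+119.9*np.cos(th[0]),-19.35+119.9*np.sin(th[0])],axis=1)-20
    r=least_squares(f,[np.arctan2(pred[1]+19.35,pred[0]-580.5)],loss='soft_l1',f_scale=2)
    C=np.array([580.5+119.9*np.cos(r.x[0]),-19.35+119.9*np.sin(r.x[0])])
    print('ring n',len(Q),'resid',np.median(np.abs(f(r.x))),'centre',C,'pred',pred,'diff',C-pred)
    return im,c,(t,C)
def step(cmd,save_as=None):
    p=fit();o=env.get_obs();pred=model(p,np.array([o['time']]))[0]
    print('tcp',o['eef_pos'],'F',o['contact_force'])
    im,c,r=ring(pred)
    if save_as:
        x,y=proj(c,[[*pred,112]])[0].astype(int)
        save(save_as,cv2.resize(im[y-60:y+60,max(x-80,0):x+80],None,fx=5,fy=5,interpolation=2))
    if r is not None and np.linalg.norm(r[1]-pred)<15:
        open('obs.txt','a').write(f'{r[0]:.3f} {r[1][0]:.1f} {r[1][1]:.1f}\n')
    plan(np.array(cmd),198)
E
python3 - <<'E'
from ring import *
step([676.1,53.0,198.1],'t2.png')
E
```

```text
p [580.4958 -19.3531  -0.7729   1.2502 119.8714  26.8811] max err 1.7568418687730754 last [0.8192 0.6445 1.7568 0.8959] t 14.5
tcp [675.7806  53.6544 198.1607] F [ 0.0624  0.2858 -0.9143]
ring n 62 resid 0.7653673797246636 centre [674.9862  54.4631] pred [676.0418  53.0355] diff [-1.0556  1.4276]
p [580.4352 -19.3437  -0.7723   1.2481 119.8924  27.6341] max err 1.922970501354731 last [0.5024 1.923  0.7328 0.1147] t 14.55
end cmd [517.5784  82.7504 198.    ] now screw [671.2977  58.8752] [674.9142  55.1716 198.1075]
{"tx": 0.0, "ty": -0.0186, "tz": -0.0203, "wx": 0, "wy": 0, "wz": 0}, {"tx": 0.0, "ty": -0.0326, "tz": -0.0316, "wx": 0, "wy": 0, "wz": 0}, {"tx": 0.0, "ty": -0.0478, "tz": -0.0411, "wx": 0, "wy": 0, "wz": 0}, {"tx": 0.0, "ty": -0.0639, "tz": -0.0487, "wx": 0, "wy": 0, "wz": 0}, {"tx": 0.0, "ty": -0.0807, "tz": -0.0543, "wx": 0, "wy": 0, "wz": 0}, {"tx": 0.0, "ty": -0.098, "tz": -0.0579, "wx": 0, "wy": 0, "wz": 0}, {"tx": 0.0, "ty": -0.1155, "tz": -0.0594, "wx": 0, "wy": 0, "wz": 0}, {"tx": 0.0, "ty": -0.133, "tz": -0.0588, "wx": 0, "wy": 0, "wz": 0}, {"tx": 0.0, "ty": -0.1502, "tz": -0.0563, "wx": 0, "wy": 0, "wz": 0}, {"tx": 0.0, "ty": -0.167, "tz": -0.0517, "wx": 0, "wy": 0, "wz": 0}, {"tx": 0.0, "ty": -0.183, "tz": -0.0453, "wx": 0, "wy": 0, "wz": 0}, {"tx": 0.0, "ty": -0.1982, "tz": -0.0372, "wx": 0, "wy": 0, "wz": 0},
```

View pics/t2.png

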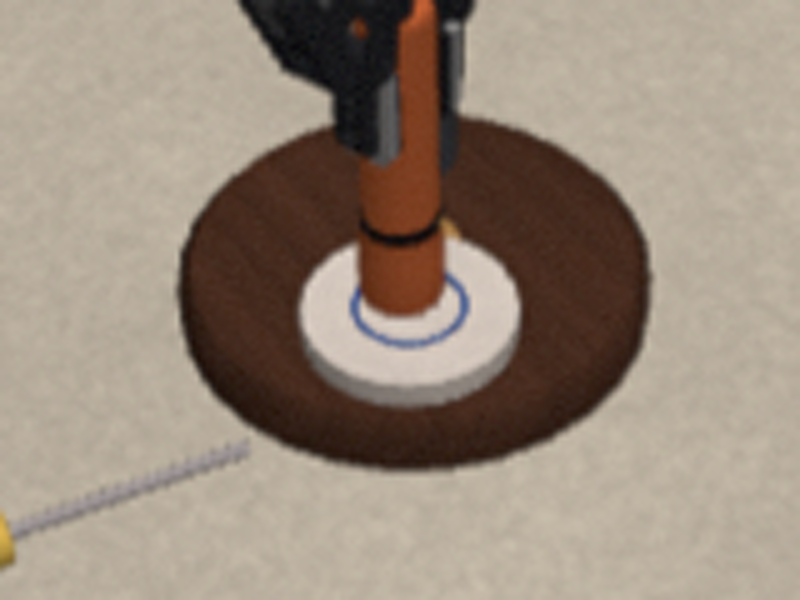

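The ring is centred at crop (409,305) and the torch lens is just inside it at (402,300), still clear. The ring fit agrees with the model to 2 mm.

Request:
carry_out(
  rows=[
    {"tx": 0.0, "ty": -0.0186, "tz": -0.0203, "wx": 0, "wy": 0, "wz": 0},
    {"tx": 0.0, "ty": -0.0326, "tz": -0.0316, "wx": 0, "wy": 0, "wz": 0},
    {"tx": 0.0, "ty": -0.0478, "tz": -0.0411, "wx": 0, "wy": 0, "wz": 0},
    {"tx": 0.0, "ty": -0.0639, "tz": -0.0487, "wx": 0, "wy": 0, "wz": 0},
    {"tx": 0.0, "ty": -0.0807, "tz": -0.0543, "wx": 0, "wy": 0, "wz": 0},
    {"tx": 0.0, "ty": -0.098, "tz": -0.0579, "wx": 0, "wy": 0, "wz": 0},
    {"tx": 0.0, "ty": -0.1155, "tz": -0.0594, "wx": 0, "wy": 0, "wz": 0},
    {"tx": 0.0, "ty": -0.133, "tz": -0.0588, "wx": 0, "wy": 0, "wz": 0},
    {"tx": 0.0, "ty": -0.1502, "tz": -0.0563, "wx": 0, "wy": 0, "wz": 0},
    {"tx": 0.0, "ty": -0.167, "tz": -0.0517, "wx": 0, "wy": 0, "wz": 0},
    {"tx": 0.0, "ty": -0.183, "tz": -0.0453, "wx": 0, "wy": 0, "wz": 0},
    {"tx": 0.0, "ty": -0.1982, "tz": -0.0372, "wx": 0, "wy": 0, "wz": 0},
  ],
)

```text
time: 16.05
eef_pos: [517.0, 82.3, 198.1]
tcp_rot: [58.4, 90.0, -31.7]
contact_force: [-0.3, -0.9, 0.0]
opening: 0.304
```

```bash
python3 - <<'E'
from ring import *
step([517.5,82.8,198.1])
E
```

```text
p [580.4352 -19.3437  -0.7723   1.2481 119.8924  27.6341] max err 1.922970501354731 last [0.5024 1.923  0.7328 0.1147] t 16.05
tcp [517.0077  82.254  198.1333] F [-0.2772 -0.8671  0.0211]
ring n 50 resid 0.9412850129112957 centre [517.7822  82.8385] pred [517.5784  82.7504] diff [0.2038 0.0881]
p [580.4459 -19.3327  -0.7725   1.2484 119.8861  27.5715] max err 1.9172412626260822 last [1.9172 0.7445 0.1696 0.0854] t 16.1
end cmd [468.2313 -61.5296 198.    ] now screw [513.1172  79.8617] [515.9915  81.7063 197.9824]
{"tx": 0.0, "ty": -0.019, "tz": 0.014, "wx": 0, "wy": 0, "wz": 0}, {"tx": 0.0, "ty": -0.0313, "tz": 0.0258, "wx": 0, "wy": 0, "wz": 0}, {"tx": 0.0, "ty": -0.042, "tz": 0.0389, "wx": 0, "wy": 0, "wz": 0}, {"tx": 0.0, "ty": -0.0512, "tz": 0.053, "wx": 0, "wy": 0, "wz": 0}, {"tx": 0.0, "ty": -0.0588, "tz": 0.068, "wx": 0, "wy": 0, "wz": 0}, {"tx": 0.0, "ty": -0.0646, "tz": 0.0836, "wx": 0, "wy": 0, "wz": 0}, {"tx": 0.0, "ty": -0.0686, "tz": 0.0997, "wx": 0, "wy": 0, "wz": 0}, {"tx": 0.0, "ty": -0.0707, "tz": 0.1161, "wx": 0, "wy": 0, "wz": 0}, {"tx": 0.0, "ty": -0.0711, "tz": 0.1326, "wx": 0, "wy": 0, "wz": 0}, {"tx": 0.0, "ty": -0.0697, "tz": 0.1489, "wx": 0, "wy": 0, "wz": 0}, {"tx": 0.0, "ty": -0.0665, "tz": 0.1649, "wx": 0, "wy": 0, "wz": 0}, {"tx": 0.0, "ty": -0.0616, "tz": 0.1804, "wx": 0, "wy": 0, "wz": 0},
```

Request:
carry_out(
  rows=[
    {"tx": 0.0, "ty": -0.019, "tz": 0.014, "wx": 0, "wy": 0, "wz": 0},
    {"tx": 0.0, "ty": -0.0313, "tz": 0.0258, "wx": 0, "wy": 0, "wz": 0},
    {"tx": 0.0, "ty": -0.042, "tz": 0.0389, "wx": 0, "wy": 0, "wz": 0},
    {"tx": 0.0, "ty": -0.0512, "tz": 0.053, "wx": 0, "wy": 0, "wz": 0},
    {"tx": 0.0, "ty": -0.0588, "tz": 0.068, "wx": 0, "wy": 0, "wz": 0},
    {"tx": 0.0, "ty": -0.0646, "tz": 0.0836, "wx": 0, "wy": 0, "wz": 0},
    {"tx": 0.0, "ty": -0.0686, "tz": 0.0997, "wx": 0, "wy": 0, "wz": 0},
    {"tx": 0.0, "ty": -0.0707, "tz": 0.1161, "wx": 0, "wy": 0, "wz": 0},
    {"tx": 0.0, "ty": -0.0711, "tz": 0.1326, "wx": 0, "wy": 0, "wz": 0},
    {"tx": 0.0, "ty": -0.0697, "tz": 0.1489, "wx": 0, "wy": 0, "wz": 0},
    {"tx": 0.0, "ty": -0.0665, "tz": 0.1649, "wx": 0, "wy": 0, "wz": 0},
    {"tx": 0.0, "ty": -0.0616, "tz": 0.1804, "wx": 0, "wy": 0, "wz": 0},
  ],
)

```text
time: 17.6
eef_pos: [468.7, -62.4, 198.1]
tcp_rot: [108.7, 90.0, 18.6]
contact_force: [-0.5, 0.3, -1.4]
opening: 0.307
```

```bash
python3 - <<'E'
from ring import *
step([468.2,-61.5,198.1])
E
```

```text
p [580.4459 -19.3327  -0.7725   1.2484 119.8861  27.5715] max err 1.9172412626260822 last [1.9172 0.7445 0.1696 0.0854] t 17.6
tcp [468.6968 -62.4261 198.1137] F [-0.5154  0.2957 -1.3977]
ring n 41 resid 0.9472206252184456 centre [468.3565 -61.7746] pred [468.2313 -61.5296] diff [ 0.1252 -0.2451]
p [580.4507 -19.3458  -0.7723   1.2481 119.8834  27.6281] max err 1.9138422385388865 last [0.7465 0.1389 0.1761 0.1187] t 17.65
end cmd [ 591.911  -138.6802  198.    ] now screw [470.2454 -66.535 ] [469.0864 -63.5803 198.1814]
{"tx": 0.0, "ty": 0.0097, "tz": 0.0208, "wx": 0, "wy": 0, "wz": 0}, {"tx": 0.0, "ty": 0.0183, "tz": 0.0343, "wx": 0, "wy": 0, "wz": 0}, {"tx": 0.0, "ty": 0.0283, "tz": 0.0469, "wx": 0, "wy": 0, "wz": 0}, {"tx": 0.0, "ty": 0.0395, "tz": 0.0582, "wx": 0, "wy": 0, "wz": 0}, {"tx": 0.0, "ty": 0.0518, "tz": 0.0682, "wx": 0, "wy": 0, "wz": 0}, {"tx": 0.0, "ty": 0.065, "tz": 0.0769, "wx": 0, "wy": 0, "wz": 0}, {"tx": 0.0, "ty": 0.079, "tz": 0.084, "wx": 0, "wy": 0, "wz": 0}, {"tx": 0.0, "ty": 0.0936, "tz": 0.0897, "wx": 0, "wy": 0, "wz": 0}, {"tx": 0.0, "ty": 0.1086, "tz": 0.0938, "wx": 0, "wy": 0, "wz": 0}, {"tx": 0.0, "ty": 0.1239, "tz": 0.0963, "wx": 0, "wy": 0, "wz": 0}, {"tx": 0.0, "ty": 0.1393, "tz": 0.0972, "wx": 0, "wy": 0, "wz": 0}, {"tx": 0.0, "ty": 0.1546, "tz": 0.0965, "wx": 0, "wy": 0, "wz": 0},
```

Request:
carry_out(
  rows=[
    {"tx": 0.0, "ty": 0.0097, "tz": 0.0208, "wx": 0, "wy": 0, "wz": 0},
    {"tx": 0.0, "ty": 0.0183, "tz": 0.0343, "wx": 0, "wy": 0, "wz": 0},
    {"tx": 0.0, "ty": 0.0283, "tz": 0.0469, "wx": 0, "wy": 0, "wz": 0},
    {"tx": 0.0, "ty": 0.0395, "tz": 0.0582, "wx": 0, "wy": 0, "wz": 0},
    {"tx": 0.0, "ty": 0.0518, "tz": 0.0682, "wx": 0, "wy": 0, "wz": 0},
    {"tx": 0.0, "ty": 0.065, "tz": 0.0769, "wx": 0, "wy": 0, "wz": 0},
    {"tx": 0.0, "ty": 0.079, "tz": 0.084, "wx": 0, "wy": 0, "wz": 0},
    {"tx": 0.0, "ty": 0.0936, "tz": 0.0897, "wx": 0, "wy": 0, "wz": 0},
    {"tx": 0.0, "ty": 0.1086, "tz": 0.0938, "wx": 0, "wy": 0, "wz": 0},
    {"tx": 0.0, "ty": 0.1239, "tz": 0.0963, "wx": 0, "wy": 0, "wz": 0},
    {"tx": 0.0, "ty": 0.1393, "tz": 0.0972, "wx": 0, "wy": 0, "wz": 0},
    {"tx": 0.0, "ty": 0.1546, "tz": 0.0965, "wx": 0, "wy": 0, "wz": 0},
  ],
)

```text
time: 19.15
eef_pos: [592.9, -138.8, 198.1]
tcp_rot: [-142.3, 90.0, 127.7]
contact_force: [0.3, -0.3, -0.0]
opening: 0.307
```

```bash
python3 - <<'E'
from ring import *
step([591.9,-138.7,198.1],'t3.png')
E
```

```text
p [580.4507 -19.3458  -0.7723   1.2481 119.8834  27.6281] max err 1.9138422385388865 last [0.7465 0.1389 0.1761 0.1187] t 19.15
tcp [ 592.8588 -138.7637  198.07  ] F [ 0.3391 -0.2667 -0.0201]
ring n 47 resid 0.9368038840034991 centre [ 591.2226 -138.7696] pred [ 591.911  -138.6802] diff [-0.6884 -0.0894]
p [580.4449 -19.3518  -0.7726   1.2485 119.8864  27.5389] max err 1.961278300481846 last [0.192  0.0595 0.381  0.298 ] t 19.2
end cmd [696.7256 -48.5331 198.    ] now screw [ 596.3559 -138.1776] [ 593.9211 -138.6872  198.1444]
{"tx": 0.0, "ty": 0.0206, "tz": -0.0034, "wx": 0, "wy": 0, "wz": 0}, {"tx": 0.0, "ty": 0.0351, "tz": -0.0077, "wx": 0, "wy": 0, "wz": 0}, {"tx": 0.0, "ty": 0.0491, "tz": -0.0134, "wx": 0, "wy": 0, "wz": 0}, {"tx": 0.0, "ty": 0.0624, "tz": -0.0205, "wx": 0, "wy": 0, "wz": 0}, {"tx": 0.0, "ty": 0.0749, "tz": -0.0288, "wx": 0, "wy": 0, "wz": 0}, {"tx": 0.0, "ty": 0.0864, "tz": -0.0382, "wx": 0, "wy": 0, "wz": 0}, {"tx": 0.0, "ty": 0.0969, "tz": -0.0487, "wx": 0, "wy": 0, "wz": 0}, {"tx": 0.0, "ty": 0.1062, "tz": -0.0602, "wx": 0, "wy": 0, "wz": 0}, {"tx": 0.0, "ty": 0.1144, "tz": -0.0724, "wx": 0, "wy": 0, "wz": 0}, {"tx": 0.0, "ty": 0.1213, "tz": -0.0854, "wx": 0, "wy": 0, "wz": 0}, {"tx": 0.0, "ty": 0.1268, "tz": -0.0988, "wx": 0, "wy": 0, "wz": 0}, {"tx": 0.0, "ty": 0.131, "tz": -0.1127, "wx": 0, "wy": 0, "wz": 0},
```

View pics/t3.png

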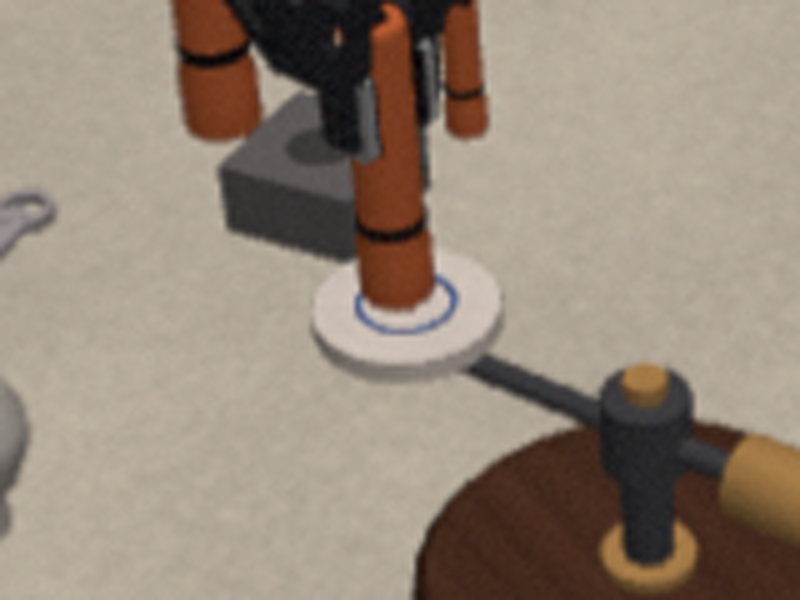

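The lens is still centred over the ring (crop 397,297 against 407,302) and clear of the tray. One more stretch for margin, then I'll raise it.

Request:
carry_out(
  rows=[
    {"tx": 0.0, "ty": 0.0206, "tz": -0.0034, "wx": 0, "wy": 0, "wz": 0},
    {"tx": 0.0, "ty": 0.0351, "tz": -0.0077, "wx": 0, "wy": 0, "wz": 0},
    {"tx": 0.0, "ty": 0.0491, "tz": -0.0134, "wx": 0, "wy": 0, "wz": 0},
    {"tx": 0.0, "ty": 0.0624, "tz": -0.0205, "wx": 0, "wy": 0, "wz": 0},
    {"tx": 0.0, "ty": 0.0749, "tz": -0.0288, "wx": 0, "wy": 0, "wz": 0},
    {"tx": 0.0, "ty": 0.0864, "tz": -0.0382, "wx": 0, "wy": 0, "wz": 0},
    {"tx": 0.0, "ty": 0.0969, "tz": -0.0487, "wx": 0, "wy": 0, "wz": 0},
    {"tx": 0.0, "ty": 0.1062, "tz": -0.0602, "wx": 0, "wy": 0, "wz": 0},
    {"tx": 0.0, "ty": 0.1144, "tz": -0.0724, "wx": 0, "wy": 0, "wz": 0},
    {"tx": 0.0, "ty": 0.1213, "tz": -0.0854, "wx": 0, "wy": 0, "wz": 0},
    {"tx": 0.0, "ty": 0.1268, "tz": -0.0988, "wx": 0, "wy": 0, "wz": 0},
    {"tx": 0.0, "ty": 0.131, "tz": -0.1127, "wx": 0, "wy": 0, "wz": 0},
  ],
)

```text
time: 20.7
eef_pos: [697.1, -48.0, 198.1]
tcp_rot: [-145.4, 90.0, 124.6]
contact_force: [0.2, -0.2, -0.2]
opening: 0.304
```

Request:
carry_out(
  rows=[
    {"tx": -0.04, "ty": 0.003, "tz": -0.012, "wx": 0, "wy": 0, "wz": 0},
    {"tx": -0.09, "ty": 0.003, "tz": -0.015, "wx": 0, "wy": 0, "wz": 0},
    {"tx": -0.14, "ty": 0.003, "tz": -0.015, "wx": 0, "wy": 0, "wz": 0},
    {"tx": -0.17, "ty": 0.003, "tz": -0.015, "wx": 0, "wy": 0, "wz": 0},
    {"tx": -0.18, "ty": 0.003, "tz": -0.015, "wx": 0, "wy": 0, "wz": 0},
    {"tx": -0.18, "ty": 0.003, "tz": -0.015, "wx": 0, "wy": 0, "wz": 0},
    {"tx": -0.18, "ty": 0.003, "tz": -0.015, "wx": 0, "wy": 0, "wz": 0},
    {"tx": -0.18, "ty": 0.003, "tz": -0.015, "wx": 0, "wy": 0, "wz": 0},
  ],
)

```text
time: 21.7
eef_pos: [698.8, -36.7, 340.2]
tcp_rot: [-98.9, 89.8, 171.1]
contact_force: [-0.5, 0.2, -0.7]
opening: 0.308
```

```bash
python3 - <<'E'
from fit import *
o=env.get_obs();print(o['time'],o['eef_pos'],o['opening'],o['contact_force'])
d=[screw(n) for n in ['scene','top','scene','top','scene']];p=fit()
for b in d:
    if b: print(b[1],b[4],'model',model(p,np.array([b[1]]))[0])
im=env.capture('scene');save('end.png',im)
E
```

```text
21.7 [698.845  -36.7325 340.1721] 0.3075786293356841 [-0.5084  0.2265 -0.714 ]
p [580.4449 -19.3518  -0.7726   1.2485 119.8864  27.5389] max err 1.961278300481846 last [0.192  0.0595 0.381  0.298 ] t 21.95
21.7 [686.7025  35.2712] model [684.8784  39.5243]
21.8 [682.3068  42.6531] model [680.212   47.1258]
21.9 [677.7369  49.8794] model [675.0133  54.3339]
```

View pics/end.png

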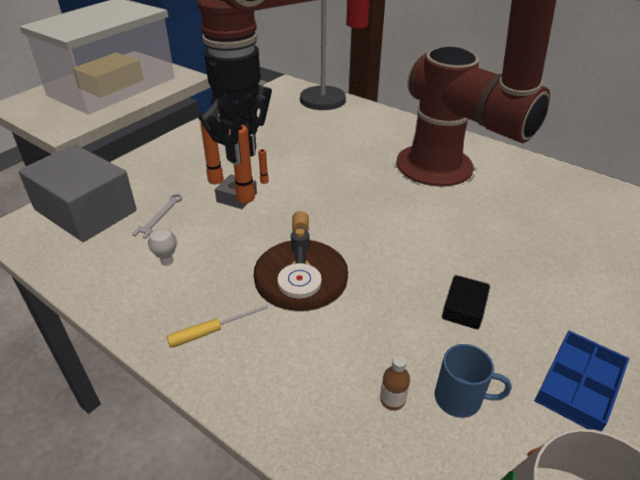

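The torch is held about 150 mm above the tray, the tray is coasting freely, and everything else is where it started. I'm handing the job in.

```bash
python3 -c "
from station import env
print(env.job_done())"
```

```text
the job is handed in; nothing more can be done
None
```

The job is done and handed in at about 22 s of the 64 s allowed; the hand-in reports no verdict. I took the middle-sized torch from the holder and pushed the tray's edge with the torch body. I then followed the screw for about 8 s and raised the torch.

- **Push:** the tray left at about 1.25 rad/s (12 turns a minute), anticlockwise seen from above. It was still turning at about 0.72 rad/s (7 turns a minute) at the last look.
- **Following:** from about 12.5 s to 20.7 s the lens was about 10 mm above the screw. At each camera check up to 19.2 s the arm was within about 2 mm of the ring centre found in the picture, plus a few mm of lag during each camera call. No contact showed in the measured force.
- **Finish:** the torch is still gripped, with its lens about 150 mm above the tray top. In the last picture nothing else on the bench had moved.

**Disagreement:** by 21.8 s the screw was about 5 mm behind my coasting prediction. In the last 1.5 s of following, which had no picture check, the lens may therefore have led the screw by up to that much. It was still well inside the 20 mm ring, and the six seconds were already complete by then.

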